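Find the hidden release notch of a ring fixture and hold it pressed

ROBOT

A 7-joint arm with a two-finger parallel gripper is mounted at the origin on a cart in front of the work surface, level with it; the furniture and walls round the work are solid. World frame = base frame: x ahead of the robot, y to its left, z up, the work surface at z = 0. Lengths are in m, angles in rad, forces in N, time in s.
With the tool pointing down it reaches from about 0.425 to 0.925 m from the base axis. Payload 6.8 kg.
Tool frame: the origin (TCP) lies midway between the tips of the shut fingers; the grasp point (between the pads) lies behind it (r.pinch_z is the z of the grasp point in the tool frame, in m); z points along the fingers, y is the line along which they close (so a half turn about z gives the same grasp; the last joint's range is limited). The gripper opens to 88 mm and grips with 3 to 60 N. Pads are 20 mm wide; open, the fingers measure 115 mm over their backs; the gripper's body (75 mm by 178 mm) begins 61 mm behind the grasp point.
Start: joints at [1.116, 0.477, 0.022, 1.555, -0.011, 1.109, -0.083], TCP at [0.229, -0.635, 0.223] pointing down, gripper open.
Joint ranges: [-2.96, 2.96], [-0.34, 2.1], [-1.41, 1.46], [0.24, 2.44], [-1.37, 4.51], [0.17, 1.92], [-2.96, 2.96]. Speed limits (rad/s): [2.39, 2.39, 3.14, 3.14, 3.14, 3.14, 3.14].

INTERFACE

Orientations are given as a rotation vector (axis times angle).
In Python, from workcell import r, cams gives the robot as it stands.
- The arm moves only by the tool jog_arm, never from a script. Its arguments are lists of equal length, an entry for each row: "slide": the shift along the tool's x, y, z each as a share of 800 mm, from -1 to 1, a list of three; "rotation": the turn, a rotation vector about the tool's x, y, z each as a share of 60 degrees, from -1 to 1, a list of three. In form: {"slide": [[x, y, z], ...], "rotation": [[rx, ry, rz], ...]}. A call has 1 to 8 rows; each row shifts and turns the commanded pose from where the row before left it, along the tool's axes as they then stand; what a row does not reach is not made up. A row lasts 1/10 s, in which the tool goes at most 50 mm and 8.59 degrees, less where a joint would pass 70% of its speed; a pose out of reach is approached as far as the arm can. A call with a number of a shift or a turn outside -1 to 1 is refused whole. A call with a gripper value outside its range is refused whole. "claw" is the opening, from -1 (shut) to 1 (fully open), so that 0 is half open, set as the call begins (left out, the last holds). The fingers move at their own pace and stop on an object; "force" is the grip in N (left out, the last holds). Time passes only in rows, so rows that do not move let the fingers close. It gives the time, the measured TCP pose, the force, the opening and the grip force at its end, in the units of the state.
- r.sense(): the state, without advancing time (a new reading comes with each control period).
- cams.snapshot(name): name is "scene" or "top" or "wrist"; returns a dict with "pixels" (420x560x3 uint8, blue, green, red), "camera_matrix" (3x3 intrinsics, pixels), "position" and "rotation" of the camera in the world. Camera axes: x right, y down, z forward; pixel columns grow to the right and rows downward; lengths in m; the calibration is good to about 2 mm. A picture is of the moment at which its call begins. There is no depth.
- r.hand_in(): hands the job in; it is judged then, once.
The state is a dict: "time_s": time; "joint_pos": joint angles; "qvel": joint speeds; "tau": joint torques, N m; "tool_pos": TCP position; "tool_rot": TCP orientation; "force": force on the tool from outside, world axes, zero at the start; "wrist_torque": the same for the moment, N m; "width": finger opening in m; "grip_force": force on a finger pad.
Only numpy, scipy, OpenCV 4.12 (cv2) and the standard library are available. Lean on these libraries where they do the work, as an engineer would, in place of code of your own. Each camera call takes 0.05 s, during which the arm holds its last target. There are 200 camera calls.

TASK

The steel ring sits in a clamping fixture whose release is hidden in a notch in the back rail, behind the upright fence. Lay a fingertip on the top of that rail at its right-hand end and feel along it to the left until you come to the notch; then press the plate inside the notch fully down and finish while still holding it down, so that the jaw stays open. Pick nothing up, and leave the ring and everything else lying where it is.

Things in the scene. Friction and masses are not known exactly. Their poses are not given: they have to be found in the camera images.
- fixture: fixed clamping fixture of plain steel: bright base plate 215 x 316 mm, 12 mm thick. Origin on the table under the front face of its back rail, midway along it; x points from the ring across the fence to the rail (away from the robot), y along the rail to the left, z up. The plate spans x = -165 to +50 mm. The ring and a small jaw stand in front of the fence, at most 66 mm above the table
- fence_top (a point): middle of the top of the upright fence, 62 mm above the table; the fence is 18 mm thick (fixture x = -20 to -2 mm), runs the whole length with 4 mm high screw heads on it, and hides the rail from the robot's side. Axes as the fixture
- edge_right (a point): right-hand end of the back rail, on the middle line of its flat top (20 mm from front and back). The rail is dark steel, fixture x = 0 to 40 mm, top 40 mm above the table, interrupted by one notch 48 mm long, as wide as the rail, at a place that differs each time and is not reported; never in the first 48 mm from here. A 14 mm end block, flush, lies beyond
- edge_left (a point): the same point at the left-hand end, 288 mm along +y of the fixture from edge_right; the notch may reach up to here; a flush end block lies beyond
- release (a joint): how far the sprung plate in the notch is pressed down, m: 0 at rest (same dark steel, its top 10 mm below the rail's top), 0.008 at its stop (18 mm below). It takes about 3 N to start and 8 N at the stop, and returns when let go. The jaw in front of the ring opens towards the robot as it goes down
- ring_centre (a point): centre (half-way up) of the steel ring in the fixture, 100 mm across, 50 mm high, loose, standing on the base plate in front of the fence; not to be disturbed
- bolt: loose bolt 69 mm high standing on its head on the base plate (its top 81 mm above the table), right of the ring; origin under it
- nut: loose hexagon nut 28 mm across, 12 mm high, on the base plate, left of the ring; origin under it
- brass: loose brass disc 51 mm across, 11 mm thick, on the table to the left; origin under its centre
- block: loose wood block 55 x 120 x 35 mm on the table to the right; origin under its centre
- vee: loose steel vee block 50 x 60 x 36 mm on the table behind the fixture; origin under its centre

How it is judged:
On the way, in this order (a step that is already met when the one before it is completed fails the run):
1. a fingertip rests on the top of the back rail at its right-hand end (its first 48 mm), the plate not pressed (contact force between the fingers and anything else above 0.5 N and x of the grasp point in the frame of fixture between -0.005 and 0.055 m and z of the grasp point in the frame of fixture between 0.045 and 0.085 m and y of the grasp point in the frame of fixture between -0.165 and -0.09 m and value of joint release below 0.001 m), for 0.1 s.
2. the plate in the notch is pressed fully down with the fingers (contact force between the fingers and anything else above 0.5 N and x of the grasp point in the frame of fixture between -0.005 and 0.055 m and z of the grasp point in the frame of fixture below 0.085 m and value of joint release above 0.0065 m), for 0.2 s.
At the end, for the whole second after the job is handed in: the plate is held at least 6.5 of its 8 mm down by the fingers (over 2 N) through the last second; the ring has moved less than 10 mm and every other loose thing less than 20 mm (value of joint release above 0.0065 m and contact force between the fingers and anything else above 2 N and x of the grasp point in the frame of fixture between -0.005 and 0.055 m and z of the grasp point in the frame of fixture below 0.085 m and distance of ring_centre from where it was at the start of the episode below 0.01 m and distance of each of bolt, nut, block, vee, brass from where it was at the start of the episode below 0.02 m); the arm keeps its last pose, push and grip.
It fails at once if the ring in the fixture is moved or lifted by 10 mm (distance of ring_centre from where it was at the start of the episode above 0.01 m).
It fails at once if another loose thing (bolt, nut, brass disc, wood block, vee block) is moved by 20 mm (distance of any of bolt, nut, block, vee, brass from where it was at the start of the episode above 0.02 m).
It also fails if it takes over 51 s, if anything falls off the work surface, if the arm or the gripper's body presses on something with over 40 N, if the wrist force passes 120 N, or if a joint passes its speed limit or range.

## Working session

There is one attempt and no reset: what is moved stays moved. The work goes in short steps, Python scripts to look and compute and a tool call to move; the robot and the scene stay as the last step left them, time stands still between calls to the robot, and variables do not carry over. Pictures are saved under pics/ and viewed, at most 10 in all, crops included, and the job is handed in when it is done.

Besides the shell and the picture viewer there is one more tool, called after "Call:" as name(argument=value, ...) on one line, values as JSON. jog_arm: Moves the arm, as the interface text tells. Shift numbers are shares of 800 mm and turn numbers shares of 60 degrees, none past 1 either way. Its arguments: {"type":"object","properties":{"slide":{"type":"array"},"rotation":{"type":"array"},"claw":{"type":"number"},"force":{"type":"number"}},"required":["slide","rotation"]}

```bash
mkdir -p pics
cat > h.py <<'E'
from workcell import r, cams
import numpy as np, cv2
from scipy.spatial.transform import Rotation as R
def snap(n,f):
    s=cams.snapshot(n); cv2.imwrite('pics/'+f,s['pixels']); np.savez('pics/'+f+'.npz',K=s['camera_matrix'],p=s['position'],R=s['rotation']); return s
def world(f,uv,z):
    d=np.load('pics/'+f+'.npz'); Rm=d['R']
    v=Rm@np.linalg.inv(d['K'])@np.array([uv[0],uv[1],1.]); return d['p']+v*(z-d['p'][2])/v[2]
E
python3 - <<'E'
from h import *
for n in ('top','scene'):
    s=snap(n,n+'1.png'); print(s['position'],s['rotation'],s['camera_matrix'])
print(r.pinch_z,r.sense())
E
```

```text
[ 0.3258897  -0.00810321  1.4454684 ] [-2.13707104  2.08999181 -0.18538524] [[386.33601454   0.         282.97732406]
 [  0.         386.33601454 214.68682219]
 [  0.           0.           1.        ]]
[0.18890975 0.77731321 0.88387629] [-0.58752752  2.64753117 -1.15472459] [[434.5765538    0.         278.16177698]
 [  0.         434.5765538  203.96366563]
 [  0.           0.           1.        ]]
-0.0187 {'time_s': 0.1, 'joint_pos': array([ 1.11587841,  0.4777177 ,  0.02234009,  1.55632826, -0.01148623,
        1.10929536, -0.0830968 ]), 'qvel': array([ 0.00011179, -0.00209246,  0.00199509, -0.00404594, -0.00016163,
        0.00180251, -0.00093958]), 'tau': array([ 5.02228053e-03, -5.84089065e+01,  1.54027339e+00, -2.73309267e+01,
       -5.41705429e-02,  1.31091831e-02,  8.51032013e-06]), 'tool_pos': array([ 0.22924295, -0.63431183,  0.22178899]), 'tool_rot': array([-3.09292189e+00, -5.41832700e-01,  6.36394764e-04]), 'force': array([ 0.47936567,  0.49124244, -0.25754555]), 'wrist_torque': array([-0.00181567,  0.00426157, -0.00754182]), 'grip_force': 0.0, 'width': 0.08777552825318347}
```

View pics/top1.png

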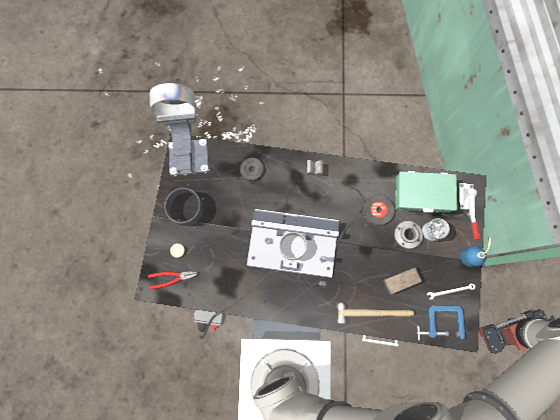

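View pics/scene1.png

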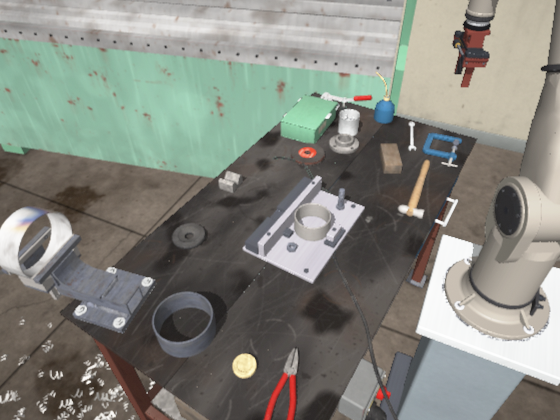

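The top view shows the fixture around (295,243), with its fence and rail along the upper edge from (255,212) to (340,225). The vee block is at (315,167). I'll enlarge that area.

Run:
```python
import cv2
a=cv2.imread('pics/top1.png')[195:285,235:355]
b=cv2.imread('pics/scene1.png')[165:285,235:375]
cv2.imwrite('pics/c1.png',cv2.resize(a,None,fx=6.5,fy=6.5,interpolation=cv2.INTER_CUBIC))
```

```text
(no output)
```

View pics/c1.png

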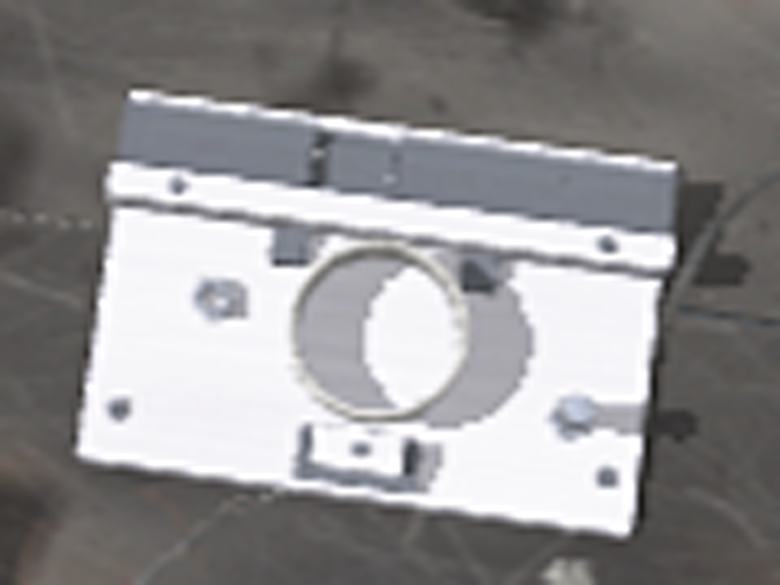

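The crop shows the dark rail from (122,130) to (675,195), with a notch between about x=318 and x=395. The plate corners are at (78,458), (628,535), (676,165) and (132,92).

```bash
cat >> h.py <<'E'
def c2o(x,y): return (235+(x+.5)/6.5-.5,195+(y+.5)/6.5-.5)
E
python3 - <<'E'
from h import *
C={'fl':(78,458),'fr':(628,535),'br':(676,165),'bl':(132,92)}
L={'fl':(-.165,.158),'fr':(-.165,-.158),'br':(.05,-.158),'bl':(.05,.158)}
W=np.array([world('top1.png',c2o(*C[k]),.012)[:2] for k in C]); P=np.array([L[k] for k in C])
wc,pc=W-W.mean(0),P-P.mean(0)
th=np.arctan2((pc[:,0]*wc[:,1]-pc[:,1]*wc[:,0]).sum(),(pc*wc).sum())
Rm=np.array([[np.cos(th),-np.sin(th)],[np.sin(th),np.cos(th)]]); t=W.mean(0)-Rm@P.mean(0)
print(np.degrees(th),t,(P@Rm.T+t-W)*1000)
f=lambda p:Rm.T@(np.array(p)[:2]-t)
for q in [(318,155),(395,168)]: print('notch',f(world('top1.png',c2o(*q),.035)))
for k,p in dict(edge_right=(.02,-.144),edge_left=(.02,.144),start=(.02,-.12)).items(): print(k,Rm@p+t)
# fence top check and vee, bolt
for q in [(110,180),(672,250)]: print('fence',f(world('top1.png',c2o(*q),.062)))
print('vee',f(world('top1.png',(315,167),.03)))
s=r.sense(); print(R.from_rotvec(s['tool_rot']).as_matrix())
np.savez('fix.npz',th=th,t=t)
E
```

```text
Traceback (most recent call last):
  File "h.py", line 8, in world
    v=Rm@np.linalg.inv(d['K'])@np.array([uv[0],uv[1],1.]); return d['p']+v*(z-d['p'][2])/v[2]
                                                                                         ~^^^
IndexError: invalid index to scalar variable.
```

Rotation is a rotation vector, so I'll convert it.

```bash
sed -i "s/Rm=d\['R'\]/Rm=R.from_rotvec(d['R']).as_matrix()/" h.py
python3 - <<'E'
from h import *
C={'fl':(78,458),'fr':(628,535),'br':(676,165),'bl':(132,92)}
L={'fl':(-.165,.158),'fr':(-.165,-.158),'br':(.05,-.158),'bl':(.05,.158)}
W=np.array([world('top1.png',c2o(*C[k]),.012)[:2] for k in C]); P=np.array([L[k] for k in C])
wc,pc=W-W.mean(0),P-P.mean(0)
th=np.arctan2((pc[:,0]*wc[:,1]-pc[:,1]*wc[:,0]).sum(),(pc*wc).sum())
Rm=np.array([[np.cos(th),-np.sin(th)],[np.sin(th),np.cos(th)]]); t=W.mean(0)-Rm@P.mean(0)
print(np.degrees(th),t,(P@Rm.T+t-W)*1000)
f=lambda p:Rm.T@(np.array(p)[:2]-t)
for q in [(318,155),(395,168)]: print('notch',f(world('top1.png',c2o(*q),.035)))
for k,p in dict(edge_right=(.02,-.144),edge_left=(.02,.144),start=(.02,-.12)).items(): print(k,Rm@p+t)
for q in [(110,180),(672,250)]: print('fence',f(world('top1.png',c2o(*q),.062)))
print('vee',f(world('top1.png',(315,167),.03)))
s=r.sense(); print(R.from_rotvec(s['tool_rot']).as_matrix())
np.savez('fix.npz',th=th,t=t)
E
```

```text
-6.647082352221869 [ 0.5564478  -0.02656452] [[-0.20001696  0.87758385]
 [-0.7979445  -1.23162196]
 [ 0.52370125  1.62432827]
 [ 0.47426021 -1.27029016]]
notch [0.02303997 0.04554242]
notch [0.02157533 0.00099201]
edge_right [ 0.55964487 -0.17191162]
edge_left [0.59298185 0.11415244]
start [ 0.56242295 -0.14807295]
fence [-0.01182307  0.15788098]
fence [-0.0080665  -0.15757439]
vee [ 0.23811287 -0.04571018]
[[ 9.40448199e-01  3.39936369e-01 -6.69995698e-04]
 [ 3.39937005e-01 -9.40447051e-01  1.47546589e-03]
 [-1.28530961e-04 -1.61535557e-03 -9.99998687e-01]]
```

Call:
jog_arm(slide=[[0,0,0],[0,0,0],[0,0,0],[0,0,0],[0.0245,-0.0466,0],[0.0245,-0.0466,0],[0.0245,-0.0466,0],[0.0245,-0.0466,0]], rotation=[[0,0,0.11],[0,0,0.11],[0,0,0.11],[0,0,0.112],[0,0,0],[0,0,0],[0,0,0],[0,0,0]], claw=-1, force=10)

```text
time_s: 0.9
tool_pos: [0.3251, -0.4941, 0.2222]
tool_rot: [-3.136, 0.182, 0.001]
force: [0.7, -1.2, 0.0]
width: 0.0276
grip_force: 0.0
```

Call:
jog_arm(slide=[[0.0245,-0.0466,0],[0.0245,-0.0466,0],[0.0245,-0.0466,0],[0.0245,-0.0466,0],[0.0245,-0.0466,0],[0.0245,-0.0466,0],[0.0245,-0.0466,0],[0.0245,-0.0466,0]], rotation=[[0,0,0],[0,0,0],[0,0,0],[0,0,0],[0,0,0],[0,0,0],[0,0,0],[0,0,0]])

```text
time_s: 1.7
tool_pos: [0.5153, -0.2162, 0.2224]
tool_rot: [-3.136, 0.182, 0.001]
force: [0.9, -0.6, 1.3]
width: 0.0004
grip_force: 0.0
```

Call:
jog_arm(slide=[[0.0245,-0.0466,0],[0.0245,-0.0466,0],[0,0,0],[0,0,0]], rotation=[[0,0,0],[0,0,0],[0,0,0],[0,0,0]])

```text
time_s: 2.1
tool_pos: [0.5624, -0.1473, 0.2221]
tool_rot: [-3.136, 0.178, 0.002]
force: [-1.2, -0.9, 0.3]
width: 0.0006
grip_force: 0.0
```

```bash
cat >> h.py <<'E'
def fx():
    s=r.sense(); d=np.load('fix.npz'); th=float(d['th']); c,n=np.cos(th),np.sin(th)
    T=R.from_rotvec(s['tool_rot']).as_matrix(); p=s['tool_pos']
    print('t',s['time_s'],'fix xy',np.array([[c,n],[-n,c]])@(p[:2]-d['t']),'z',p[2],'F',s['force'],'w',s['width']); print('fixyaw',np.degrees(th),'yaw',np.degrees(np.arctan2(T[1,0],T[0,0])),'zax',T[:,2],s['tool_pos'])
E
python3 - <<'E'
from h import *
fx(); snap('wrist','w1.png')
E
```

```text
t 2.1 fix xy [ 0.01993148 -0.11917981] z 0.2221383113593763 F [-1.21700475 -0.87996     0.34817095] w 0.0005674990048767574
fixyaw -6.647082352221869 yaw -6.512572817736558 zax [-1.04708732e-03  1.43437507e-04 -9.99999442e-01] [ 0.56244983 -0.14725034  0.22213831]
```

View pics/w1.png

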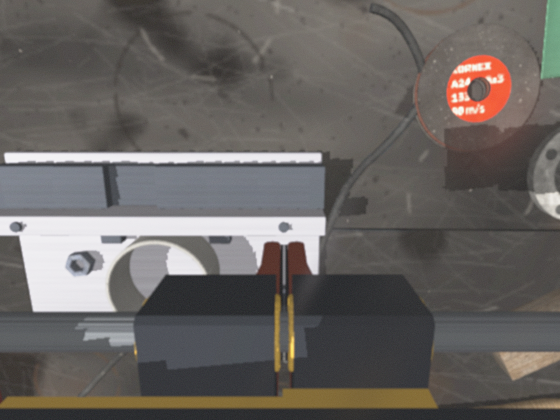

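The wrist view shows the rail from y=165 (back edge) to about y=208, its right end at x=325, and a notch edge at about (107,187). The fence front top is at y≈234. I'll check these in the fixture frame.

```bash
python3 - <<'E'
from h import *
d=np.load('fix.npz'); th=float(d['th']); c,n=np.cos(th),np.sin(th)
for q,z in [((324,166),.04),((5,166),.04),((321,153),.012),((5,154),.012),((325,234),.062),((325,216),.062),((107,187),.04),((117,187),.04),((284,227),.064)]:
    print(q,np.array([[c,n],[-n,c]])@(world('w1.png',q,z)[:2]-d['t']))
E
python3 -c "
import cv2;a=cv2.imread('pics/w1.png')[140:245,0:340];cv2.imwrite('pics/c2.png',cv2.resize(a,None,fx=2.3,fy=4,interpolation=2))"
```

```text
(324, 166) [ 0.0408342  -0.15617567]
(5, 166) [0.04008996 0.1382282 ]
(321, 153) [ 0.0498649 -0.1558978]
(5, 154) [0.04807674 0.15691872]
(325, 234) [-0.01791274 -0.15650943]
(325, 216) [-0.00098493 -0.15599212]
(107, 187) [0.02060572 0.0464535 ]
(117, 187) [0.02062871 0.03709514]
(284, 227) [-0.0107447  -0.11932545]
```

View pics/c2.png

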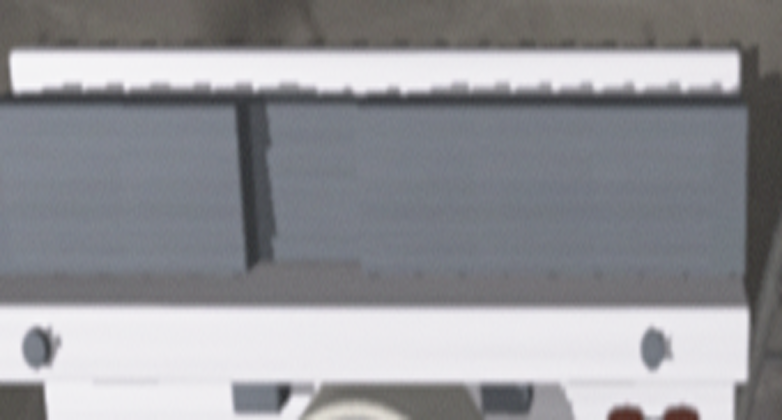

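The enlarged crop agrees: the fit is good to about 2 mm, and the notch spans fixture y from about -0.001 to 0.046. Going down onto the right-hand end.

Call:
jog_arm(slide=[[0,0,0.05],[0,0,0.05],[0,0,0.05],[0,0,0.05],[0,0,0.0125],[0,0,0.005],[0,0,0],[0,0,0]], rotation=[[0,0,0],[0,0,0],[0,0,0],[0,0,0],[0,0,0],[0,0,0],[0,0,0],[0,0,0]])

```text
time_s: 2.95
tool_pos: [0.5638, -0.1489, 0.0506]
tool_rot: [3.136, -0.183, 0.005]
force: [0.6, -0.1, 0.3]
width: 0.0003
grip_force: 0.0
```

Call:
jog_arm(slide=[[0,0,0.0025],[0,0,0.0025],[0,0,0.0025],[0,0,0],[0,0,0]], rotation=[[0,0,0],[0,0,0],[0,0,0],[0,0,0],[0,0,0]])

```text
time_s: 3.45
tool_pos: [0.5624, -0.1482, 0.0426]
tool_rot: [-3.136, 0.182, 0.0]
force: [0.5, -0.2, -0.3]
width: 0.0006
grip_force: 0.0
```

Call:
jog_arm(slide=[[0,0,0.00125],[0,0,0.00125],[0,0,0.00125],[0,0,0]], rotation=[[0,0,0],[0,0,0],[0,0,0],[0,0,0]])

```text
time_s: 3.85
tool_pos: [0.5625, -0.1482, 0.0404]
tool_rot: [3.136, -0.182, 0.0]
force: [-2.8, -0.1, 7.7]
width: 0.0007
grip_force: 4.1
```

Call:
jog_arm(slide=[[0,0,0.00125],[0,0,0.00125],[0,0,0]], rotation=[[0,0,0],[0,0,0],[0,0,0]])

```text
time_s: 4.15
tool_pos: [0.5626, -0.1482, 0.0403]
tool_rot: [3.136, -0.183, 0.0]
force: [-9.2, 1.5, 25.6]
width: 0.0004
grip_force: 12.9
```

Contact is confirmed at z≈0.040 with 25 N. I'll ease off and feel leftwards.

Call:
jog_arm(slide=[[0,0,-0.002],[0,0,0],[0,-0.0125,0],[0,-0.0125,0],[0,-0.0125,0],[0,-0.0125,0],[0,0,0]], rotation=[[0,0,0],[0,0,0],[0,0,0],[0,0,0],[0,0,0],[0,0,0],[0,0,0]])

```text
time_s: 4.85
tool_pos: [0.5684, -0.109, 0.0404]
tool_rot: [3.135, -0.182, 0.004]
force: [-0.8, -2.1, 10.2]
width: 0.0005
grip_force: 4.5
```

Call:
jog_arm(slide=[[0,-0.0125,0],[0,-0.0125,0],[0,-0.0125,0],[0,-0.0125,0],[0,-0.0125,0],[0,-0.0125,0],[0,0,0]], rotation=[[0,0,0],[0,0,0],[0,0,0],[0,0,0],[0,0,0],[0,0,0],[0,0,0]])

```text
time_s: 5.55
tool_pos: [0.5754, -0.0494, 0.0404]
tool_rot: [3.135, -0.182, 0.004]
force: [-1.4, -1.4, 9.4]
width: 0.0007
grip_force: 4.6
```

```bash
python3 -c "
from h import *
fx()"
```

```text
t 5.55 fix xy [ 0.02146172 -0.02048637] z 0.04038596989203233 F [-1.38264222 -1.38478434  9.41921362] w 0.0006712055313357252
fixyaw -6.647082352221869 yaw -6.646378328569662 zax [ 0.00249626 -0.00131598 -0.99999602] [ 0.57539389 -0.04939745  0.04038597]
```

Call:
jog_arm(slide=[[0,-0.00625,0],[0,-0.00625,0],[0,-0.00625,0],[0,-0.00625,0],[0,-0.00625,0],[0,0,0]], rotation=[[0,0,0],[0,0,0],[0,0,0],[0,0,0],[0,0,0],[0,0,0]])

```text
time_s: 6.15
tool_pos: [0.5781, -0.0255, 0.0402]
tool_rot: [3.135, -0.184, 0.004]
force: [-0.4, -3.3, 8.2]
width: 0.0005
grip_force: 4.0
```

Call:
jog_arm(slide=[[0,-0.00625,0],[0,-0.00625,0],[0,0,0]], rotation=[[0,0,0],[0,0,0],[0,0,0]])

```text
time_s: 6.45
tool_pos: [0.5781, -0.0129, 0.039]
tool_rot: [-3.136, 0.18, 0.0]
force: [-0.5, -0.4, -0.0]
width: 0.0006
grip_force: 0.0
```

Call:
jog_arm(slide=[[0,-0.00625,0],[0,-0.00375,0],[0,0,0]], rotation=[[0,0,0],[0,0,0],[0,0,0]])

```text
time_s: 6.75
tool_pos: [0.579, -0.0052, 0.0391]
tool_rot: [-3.136, 0.18, 0.0]
force: [0.1, -0.3, 0.1]
width: 0.0004
grip_force: 0.0
```

```bash
python3 -c "
from h import *
fx()"
```

```text
t 6.75 fix xy [0.01988998 0.02383691] z 0.03908936925545299 F [ 0.10714239 -0.25856796  0.09414736] w 0.00041330698221149373
fixyaw -6.647082352221869 yaw -6.584822713513992 zax [-1.87302348e-04  4.77004706e-04 -9.99999869e-01] [ 0.57896329 -0.00519018  0.03908937]
```

The fingertip dropped at the notch, and y=0.024 is its middle. Pressing down.

Call:
jog_arm(slide=[[0,0,0.005],[0,0,0.005],[0,0,0.005],[0,0,0.0025],[0,0,0.0025],[0,0,0]], rotation=[[0,0,0],[0,0,0],[0,0,0],[0,0,0],[0,0,0],[0,0,0]])

```text
time_s: 7.35
tool_pos: [0.579, -0.0064, 0.0233]
tool_rot: [3.136, -0.183, -0.0]
force: [-2.3, -0.2, 6.1]
width: 0.0004
grip_force: 3.4
```

Call:
jog_arm(slide=[[0,0,0.00125],[0,0,0.00125],[0,0,0.00125],[0,0,0],[0,0,0]], rotation=[[0,0,0],[0,0,0],[0,0,0],[0,0,0],[0,0,0]])

```text
time_s: 7.85
tool_pos: [0.5791, -0.0064, 0.0222]
tool_rot: [3.136, -0.183, 0.0]
force: [-7.4, -0.2, 22.2]
width: 0.0009
grip_force: 11.1
```

```bash
python3 -c "
from h import *
snap('scene','s2.png')
a=cv2.imread('pics/scene1.png')[160:285,225:375];b=cv2.imread('pics/s2.png')[160:285,225:375]
cv2.imwrite('pics/c3.png',cv2.resize(np.hstack([a,b]),None,fx=2.6,fy=2.6,interpolation=2));fx()"
```

```text
t 7.9 fix xy [0.02013951 0.02268346] z 0.02219935196981345 F [-6.8829091   0.19566848 21.71050685] w 0.00022661456377449213
fixyaw -6.647082352221869 yaw -6.675374165840382 zax [ 1.23294035e-04 -3.73543046e-04 -9.99999923e-01] [ 0.57907762 -0.00636476  0.02219935]
```

View pics/c3.png

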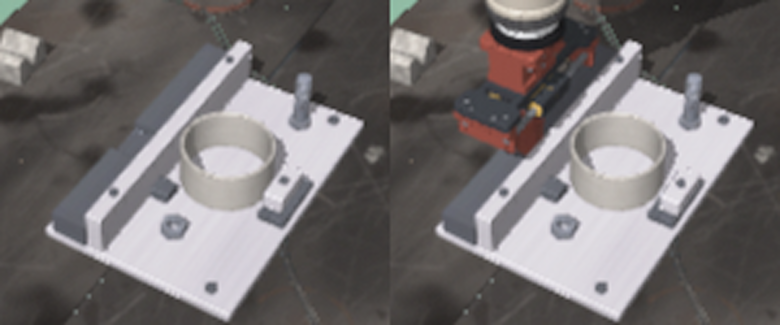

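In the right-hand half the jaw at (680,190) has opened away from the ring. The ring, bolt and nut haven't moved. Handing in.

```bash
python3 -c "
from workcell import r
print(r.hand_in())"
```

```text
the job is handed in; nothing more can be done
None
```

I felt along the rail from its right-hand end to the notch and handed in at about 8 s with the plate pressed to its stop (about 22 N); the jaw is open, and the ring, bolt and nut look unmoved in the last picture (no verdict was returned).

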